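Grease a tie-rod end and show it to the inspection camera

ROBOT

A 6-joint arm with a two-finger parallel gripper is mounted at the origin on the work surface. World frame = base frame: x ahead of the robot, y to its left, z up, the work surface at z = 0. Lengths are in mm, angles in rad, forces in N, time in s.
With the tool pointing down it reaches from about 275 to 750 mm from the base axis. Payload 10.2 kg.
Tool frame: the origin (TCP) lies at the very end of the fingers, on their centre line; the grasp point (between the pads) lies 19 mm behind it; z points along the fingers, y is the line along which they close (so a half turn about z gives the same grasp; the last joint's range is limited). The gripper opens to 85 mm and grips with 20 to 120 N. Pads are 22 mm wide; open, the fingers measure 114 mm over their backs; the gripper's body (76 mm by 85 mm) begins 54 mm behind the grasp point. The pads swing forward as they close: fully open they stand 13 mm farther back than shut.
Start: joints at [-1.499, 0.313, 1.498, -0, 1.331, -0.223], TCP at [152.525, -502.362, 209.394] pointing down, gripper open.
Joint ranges: [-2.94, 2.94], [-0.97, 2.17], [0.19, 2.56], [-1.23, 4.37], [0.02, 3.11], [-2.88, 2.88]. Speed limits (rad/s): [2.39, 2.39, 3.01, 3.14, 3.14, 3.14].

INTERFACE

Orientations are given as a unit quaternion [w, x, y, z].
In Python, from rig import * gives the robot as it stands. The module is installed in compiled form; this text tells all that it offers.
- The arm moves only by the shell command python3 -m crank 'ROWS' [FORCE]. ROWS is JSON, a list that holds one entry, the list of rows, each a list of 7 numbers: the shift along the tool's x, y, z in units of 25 mm (1.0 is 25 mm), then the turn, a rotation vector about the tool's x, y, z in units of 8 degrees (1.0 is 8 degrees), then the finger opening in mm, from 0 to 85.4. A call has exactly 8 rows; each row shifts and turns the commanded pose from where the row before left it, along the tool's axes as they then stand; what a row does not reach is not made up. A row lasts 1/10 s, in which the tool goes at most 50 mm and 8.59 degrees, less where a joint would pass 70% of its speed; a pose out of reach is approached as far as the arm can. A call is refused whole if a number of a shift passes 1 or a number of a turn 1, either way. A call with a gripper value outside its range is refused whole. The fingers move at their own pace and stop on an object; FORCE is the grip in N (left out, the last holds). Time passes only in rows, so rows that do not move let the fingers close, or fill a call up. It gives the time, the measured TCP pose, the force, the opening and the grip force at its end, in the units of the state.
- sense(): the state, without advancing time (a new reading comes with each control period).
- capture(name): name is "scene" or "side" or "wrist"; returns the picture (480x640x3 uint8, blue, green, red); there is no depth.
- camera_model(name): a dict with "fx", "fy", "cx", "cy" (pixels), "world_from_camera" (4x4, takes a point from camera to world coordinates); the wrist camera has in their place "T_tool_cam" (4x4, takes a point from camera to tool coordinates, whose origin is the TCP and whose axes are the flange's). Camera axes: x right, y up, looking along -z (the intrinsics and any distortion apply to the point x, -y, -z); pixel columns grow to the right and rows downward; lengths in mm; the calibration is good to about 2 mm. A picture is of the moment at which its call begins: read the wrist's pose just before it. camera_model takes no time and is no camera call.
- finish_job(): hands the job in; it is judged then, once.
The state is a dict: "time_s": time; "joints": joint angles; "dq": joint speeds; "tau": joint torques, N m; "eef_pos": TCP position; "ee_rot": TCP orientation; "force": force on the tool from outside, world axes, zero at the start; "wrist_torque": the same for the moment, N m; "grip_width": opening from 0.0 (shut) to 1.0 (fully open); "grip_force": force on a finger pad.
Only numpy, scipy, OpenCV 4.12 (cv2) and the standard library are available. Lean on these libraries where they do the work, as an engineer would, in place of code of your own. Each camera call takes 0.05 s, during which the arm holds its last target. There are 200 camera calls.

TASK

Grease the tie-rod end that sits in the greasing nest: give the pump at least three full strokes, each with the lever pressed all the way down to its stop and let fully back up, while the part stays seated. Then take the part out of the nest by its square arm and present it to the tilted inspection camera: grease nipple pointing squarely at the lens, in the middle of the view, its end 12 cm in front of the lens ring, with the shank level across the picture. Finish still holding it there, steady and free in the air, with the lever up; leave the nut, lens cap, wrench and screwdriver where they lie and do not bump the camera.

Things in the scene. Friction and masses are not known exactly. Their poses are not given: they have to be found in the camera images.
- fixture: Fixed greasing fixture: steel plate 290 x 280 x 12 mm; grease pump (grey, amber reservoir, 246 mm tall) far left at x 72 to 155, y 39 to 125 mm; white nest on the right, y = -80 mm. Origin on the bench near the plate's middle; z up, x away from the robot, y left, turned by its yaw. Lever pivot at (60, 80, 120) mm, its axis along y, the lever in the plane y = 80 mm.
- pump_lever (a joint): Sprung pump lever, pointing from its pivot towards the robot (fixture -x). 0 rad at rest, slanting 45 degrees up; grows as pressed down, to a stop at 0.87 rad (5 degrees below level). The spring returns it by itself. At the grip about 4 N starts it and 10 N holds it at the stop. It may be pressed from above or pinched (the round grip turns between the pads).
- lever_grip (a point): Middle of the lever's black rubber grip, a round sleeve of 24 mm diameter covering 113 to 217 mm from the pivot; this point is on its axis, 165 mm from the pivot, and moves with the lever: height 237 mm at rest, 106 mm at the stop. At rest the lever's tip reaches 285 mm above the bench: lift the part over it, or go round.
- nest (a point): Seat of the part's ball centre, fixture point (20, -80, 75) mm. White block 56 x 64 mm under the round head, with cheeks and back stop up to 75 mm high; separate saddle under the thread, 102 mm from the ball, 16 mm long, 36 wide, 78 high. Between them the square arm is free at the sides and below, down to the plate. The part lifts straight up.
- tie_rod: Steel tie-rod end in the nest, about 0.4 kg. Origin: ball centre. Head 38 mm across, 26 high; +z (up in the nest): rubber boot and stud, to z = 50 mm; -z: brass grease nipple. Shank along +x (to the robot in the nest): square arm 18 x 18 mm to x = 80, then 14 mm thread to 125. Mass centre x = 25. Grip the arm's flat sides at x = 55 to 65, clear of the stud, with 40 N or more.
- nipple (a point): End of the grease nipple in the middle of the head's underside, 22 mm below the ball centre (z = -22 mm of tie_rod).
- camera_head: Inspection camera: black box 34 x 48 x 40 mm and lens 32 mm thick in a ring of white lights 68 mm across. Origin at the centre of the ring's front face, 105 mm above the bench. Its z axis is the viewing direction, out of the lens: 30 degrees off straight up, leaning towards the robot's side (-x when its yaw is 0). Its y axis is level and runs across the picture.
- cam_stand: The camera's aluminium stand, base 100 x 100 mm and 10 mm thick, fixed to the bench, carrying the camera head. Origin on the bench below the middle of the lens ring, z up; the camera leans to its -x side.
- focus (a point): The camera's point of sharp focus: on the viewing axis, 120 mm from the front of the lens ring (60 mm to the leaning side of the ring and 209 mm above the bench).
- castle_nut: Bystander: loose steel castle nut, 24 mm wide, 16 mm high, on the fixture's plate. Origin under it.
- lens_cap: Bystander: black lens cap, 38 mm across, 9 mm high, on the bench beside the camera stand. Origin under it.
- wrench: Bystander: wrench about 200 mm long lying on the bench between robot and fixture.
- screwdriver: Bystander: screwdriver lying far out near the middle of the bench.
Not all that is in view belongs to the job. What is shaped like the tie_rod but orange or red is not meant.

How it is judged (in metres and radians):
On the way, in this order (a step that is already met when the one before it is completed fails the run):
1. first stroke: lever down to its stop, part seated in the nest (value of joint pump_lever above 0.79 rad and distance between tie_rod and nest below 0.012 m), for 0.05 s.
2. first stroke: lever fully back up, part still seated in the nest (value of joint pump_lever below 0.08 rad and distance between tie_rod and nest below 0.012 m), for 0.05 s.
3. second stroke: lever down to its stop, part seated in the nest (all of step 1), for 0.05 s.
4. second stroke: lever fully back up, part still seated in the nest (all of step 2), for 0.05 s.
5. third stroke: lever down to its stop, part seated in the nest (all of step 3), for 0.05 s.
6. third stroke: lever fully back up, part still seated in the nest (all of step 4), for 0.05 s.
At the end, for the whole second after the job is handed in: Held by the fingers, at rest, touching nothing else: nipple end within 20 mm of the viewing axis (x and y) and 100-140 mm before the lens ring; nipple, not stud, facing the lens, part z within 0.22 rad of the axis; shank within 0.22 rad of the camera's level y, either way; lever below 0.08 rad (x of nipple in the frame of camera_head between -0.02 and 0.02 m and y of nipple in the frame of camera_head between -0.02 and 0.02 m and z of nipple in the frame of camera_head between 0.1 and 0.14 m and angle between the z axis of tie_rod and the z axis of camera_head, either way round below 0.22 rad and z of tie_rod in the frame of camera_head above 0.12 m and angle between the x axis of tie_rod and the y axis of camera_head, either way round below 0.22 rad and contact force between the fingers and tie_rod above 3 N and contact force between tie_rod and cam_stand below 0.1 N and contact force between tie_rod and fixture below 0.1 N and linear speed of tie_rod below 0.02 m/s and angular speed of tie_rod below 0.15 rad/s and value of joint pump_lever below 0.08 rad); the arm keeps its last pose, push and grip.
It fails at once if the nut, lens cap, wrench or screwdriver is shifted by more than 30 mm (distance of any of castle_nut, lens_cap, wrench, screwdriver from where it was at the start of the episode above 0.03 m).
It fails at once if the inspection camera or its stand is struck (over 4 N) (contact force between anything else and cam_stand above 4 N).
It also fails if it takes over 54 s, if anything falls off the work surface, if the arm or the gripper's body presses on something with over 40 N, if the wrist force passes 120 N, or if a joint passes its speed limit or range.

## Working session

There is one attempt and no reset: what is moved stays moved. The work goes in short steps, Python scripts to look and compute and a shell command to move; the robot and the scene stay as the last step left them, time stands still between calls to the robot, and variables do not carry over. Pictures are saved under pics/ and viewed, at most 10 in all, crops included, and the job is handed in when it is done.

```bash
mkdir -p pics; python3 - <<'E'
from rig import *
import cv2,numpy as np
np.set_printoptions(precision=3,suppress=True)
print(sense())
for n in("scene","side"):
    cv2.imwrite(f"pics/{n}0.png",capture(n)); print(n,camera_model(n))
print(camera_model("wrist"))
E
```

```text
{'time_s': 0.0, 'joints': array([-1.499,  0.313,  1.498, -0.   ,  1.331, -0.223]), 'dq': array([ 0.   , -0.001,  0.   ,  0.001, -0.   , -0.   ]), 'tau': array([ -0.002, -41.227, -25.975,  -0.   ,   0.004,  -0.   ]), 'eef_pos': array([ 152.507, -502.073,  208.842]), 'ee_rot': array([-0.001,  0.989,  0.147,  0.   ]), 'force': array([-0.164, -0.721, -1.109]), 'wrist_torque': array([ 0.01 ,  0.056, -0.035]), 'grip_force': 0.0, 'grip_width': 0.998719805327556}
scene {'fx': 536.5319061464904, 'fy': 536.5319061464904, 'cx': 319.86691292697395, 'cy': 248.33393578204306, 'world_from_camera': array([[  -0.305,   -0.637,    0.708, 1314.593],
       [   0.952,   -0.191,    0.238,  310.392],
       [  -0.016,    0.747,    0.665,  936.674],
       [   0.   ,    0.   ,    0.   ,    1.   ]])}
side {'fx': 622.6558805663528, 'fy': 622.6558805663528, 'cx': 314.7863659960031, 'cy': 249.6618806269506, 'world_from_camera': array([[  -0.978,    0.138,   -0.156,  269.942],
       [  -0.208,   -0.684,    0.7  , 1157.152],
       [  -0.011,    0.717,    0.697, 1261.933],
       [   0.   ,    0.   ,    0.   ,    1.   ]])}
{'fx': 357.09712497652936, 'fy': 357.09712497652936, 'cx': 322.0833171424693, 'cy': 240.20650390383523, 'T_tool_cam': array([[  -0.001,    0.964,    0.265,   67.807],
       [   1.   ,    0.001,    0.001,   -0.362],
       [   0.   ,    0.265,   -0.964, -165.824],
       [   0.   ,    0.   ,    0.   ,    1.   ]])}
```

View pics/scene0.png

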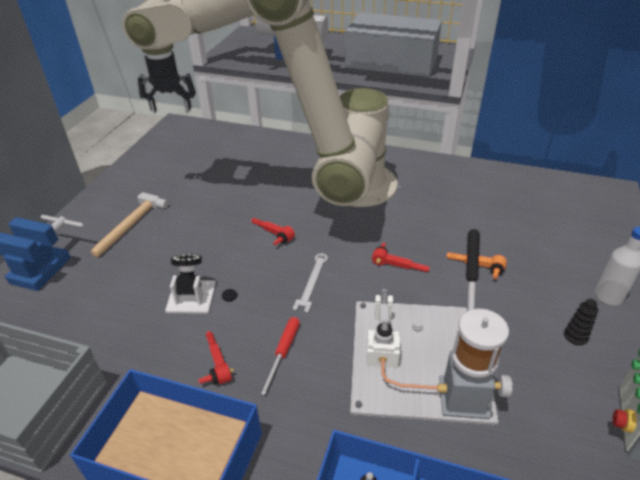

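View pics/side0.png

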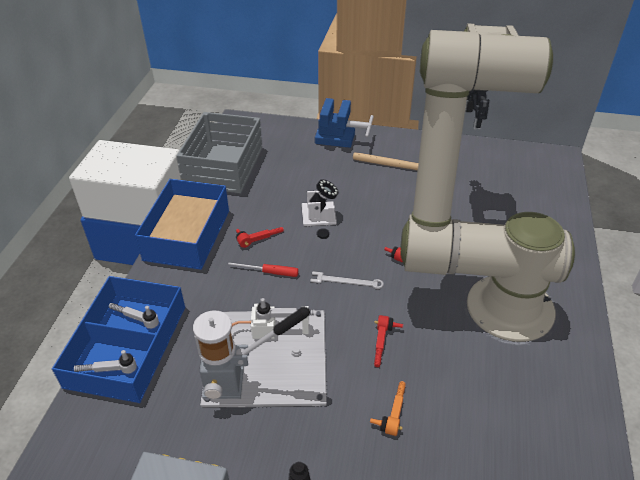

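Scene view: the candidates for the part are the grey one in the nest (scene 384,328 / side 263,308), two grey ones in the blue bin (side 148,316 and 125,362), and red or orange lookalikes (scene 275,232; 400,262; 480,262; 218,362). I choose the one in the white nest on the plate. The inspection camera is at scene (187,275) / side (325,195). Next is one close crop.

```bash
python3 - <<'E'
import cv2,numpy as np
s=cv2.imread("pics/scene0.png");d=cv2.imread("pics/side0.png")
def c(im,x,y,w,h): return cv2.resize(im[y:y+h,x:x+w],(400,300),interpolation=cv2.INTER_CUBIC)
cv2.imwrite("pics/mos.png",np.vstack([np.hstack([c(s,340,280,180,135+5),c(d,190,285,160,120)]),np.hstack([c(s,150,240,100,75),c(d,280,165,100,75)])]))
E
```

```text
(no output)
```

View pics/mos.png

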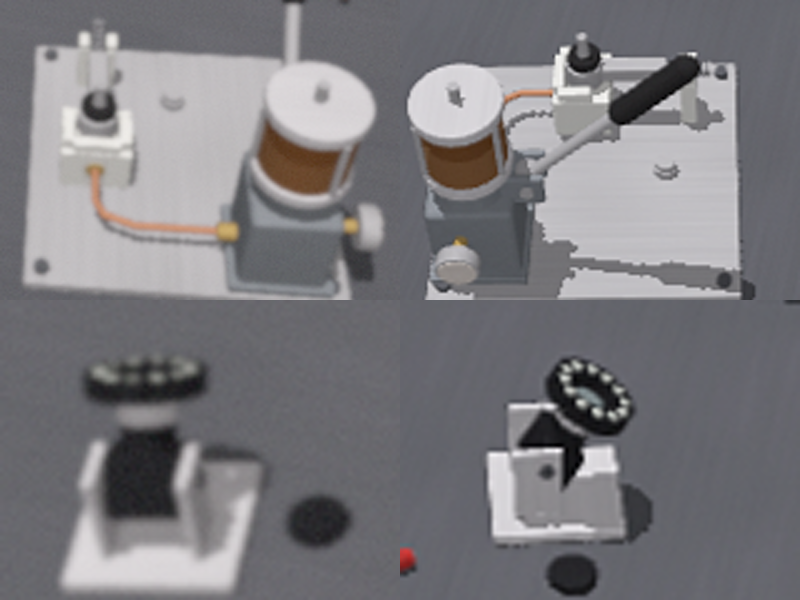

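Crops: the nest holds the grey part with black boot (side stud tip ≈262.8,299). The lever grip runs from the pump towards the robot, with its tip at side (306,310). The camera ring is at scene (186.3,259.5) / side (327.5,188.8).

```bash
cat >h.py <<'E'
import numpy as np,cv2
from rig import *
from scipy.spatial.transform import Rotation as R
from scipy.optimize import least_squares
np.set_printoptions(precision=3,suppress=True)
C={n:camera_model(n) for n in("scene","side","wrist")}
def Rq(q): return R.from_quat([q[1],q[2],q[3],q[0]])
def wristT(s):
    T=np.eye(4);T[:3,:3]=Rq(s["ee_rot"]).as_matrix();T[:3,3]=s["eef_pos"];return T@C["wrist"]["T_tool_cam"]
def proj(n,P,T=None):
    m=C[n];T=m["world_from_camera"] if T is None else T
    p=(np.atleast_2d(P)-T[:3,3])@T[:3,:3]
    return np.c_[m["cx"]+m["fx"]*p[:,0]/-p[:,2],m["cy"]+m["fy"]*p[:,1]/p[:,2]]
def tri(obs):
    return least_squares(lambda P:np.concatenate([proj(n,P,T)[0]-uv for n,uv,T in obs]),[400,0,100.]).x
def onz(n,uv,z,T=None):
    m=C[n];T=m["world_from_camera"] if T is None else T
    d=T[:3,:3]@[(uv[0]-m["cx"])/m["fx"],-(uv[1]-m["cy"])/m["fy"],-1]
    return T[:3,3]+d*(z-T[2,3])/d[2]
def fix(p,P):
    c,s=np.cos(p[2]),np.sin(p[2]);P=np.atleast_2d(np.array(P,float))
    return P@np.array([[c,s,0],[-s,c,0],[0,0,1]])+[p[0],p[1],0]
E
python3 - <<'E'
from h import *
for n,uv,z in [("scene",(356.7,301.9),12),("scene",(351.3,414.4),12),("scene",(496,416),12),("side",(324.8,310.6),12),("side",(326.8,404.2),12),("side",(202,404),12)]: print(n,onz(n,uv,z))
print("ring",tri([("scene",(186.3,259.5),None),("side",(327.5,188.8),None)]))
print("levertip",tri([("scene",(473.5,232),None),("side",(307,311),None)]))
for uv in [(165.5,311.75),(208.75,312.5),(215.5,280.75)]: print("base",onz("scene",uv,5))
for uv in [(303.75,225),(336.25,225),(334,202),(302,203)]: print("base",onz("side",uv,5))
print("cap",onz("side",(323,234),9),"nut",onz("side",(296,353),28))
for a,u in [("boot",[(384,327),(264,308)])]: print(a,tri([("scene",u[0],None),("side",u[1],None)]))
E
```

```text
scene [484.092 118.704  12.   ]
scene [769.758 183.547  12.   ]
scene [691.599 447.85   12.   ]
side [476.714 121.471  12.   ]
side [417.246 394.776  12.   ]
side [698.386 452.058  12.   ]
ring [ 547.529 -273.464   97.795]
levertip [470.694 340.416 266.308]
base [ 636.357 -298.732    5.   ]
base [ 609.112 -201.24     5.   ]
base [ 510.477 -232.184    5.   ]
base [ 606.319 -201.799    5.   ]
base [ 510.159 -221.056    5.   ]
base [ 536.916 -325.823    5.   ]
base [ 634.441 -301.405    5.   ]
cap [ 540.541 -169.795    9.   ] nut [516.234 280.221  28.   ]
boot [610.077 207.71   94.252]
```

```bash
python3 -m crank '[[[0.8,-0.3,-0.4,0,0,0,85],[0.8,-0.3,-0.4,0,0,0,85],[0.8,-0.3,-0.4,0,0,0,85],[0.8,-0.3,-0.4,0,0,0,85],[0.8,-0.3,-0.4,0,0,0,85],[0.8,-0.3,-0.4,0,0,0,85],[0.8,-0.3,-0.4,0,0,0,85],[0.8,-0.3,-0.4,0,0,0,85]]]'; python3 -m crank '[[[0.8,-0.3,-0.4,0,0,0,85],[0.8,-0.3,-0.4,0,0,0,85],[0.8,-0.3,-0.4,0,0,0,85],[0.8,-0.3,-0.4,0,0,0,85],[0.8,-0.3,-0.4,0,0,0,85],[0.8,-0.3,-0.4,0,0,0,85],[0,0,0,0,0,0,85],[0,0,0,0,0,0,85]]]'
python3 - <<'E'
from h import *
s=sense();np.save("w1.npy",wristT(s));cv2.imwrite("pics/w1.png",capture("wrist"));print(s["joints"],s["eef_pos"],s["ee_rot"])
E
```

```text
time_s: 0.9
eef_pos: [288.8, -397.7, 289.5]
ee_rot: [-0.0, 0.989, 0.147, -0.0]
force: [0.6, -0.1, -0.2]
grip_width: 0.998
grip_force: 0.0
time_s: 1.7
eef_pos: [389.8, -320.5, 348.9]
ee_rot: [-0.0, 0.989, 0.147, -0.0]
force: [-0.1, -0.9, -0.6]
grip_width: 0.994
grip_force: 0.0
[-0.921  0.211  1.273 -0.     1.658  0.355] [ 389.796 -320.534  348.87 ] [-0.     0.989  0.147 -0.   ]
```

View pics/w1.png

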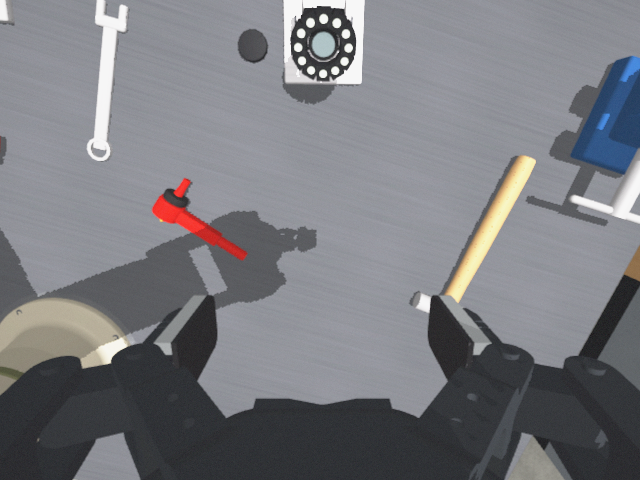

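The inspection ring is centred at (323.5,44) and its base near edge runs level at row 83 (columns 285 to 362), so the stand's yaw is about the tool's. The cap is at (252,45) and the wrench at upper left. Moving on over the fixture.

```bash
R='python3 -m crank'
python3 -m crank '[[[0.3,-0.9,-0.1,0,0,0,85],[0.3,-0.9,-0.1,0,0,0,85],[0.3,-0.9,-0.1,0,0,0,85],[0.3,-0.9,-0.1,0,0,0,85],[0.3,-0.9,-0.1,0,0,0,85],[0.3,-0.9,-0.1,0,0,0,85],[0.3,-0.9,-0.1,0,0,0,85],[0.3,-0.9,-0.1,0,0,0,85]]]' >/dev/null
python3 -m crank '[[[0.4,-0.9,-0.1,0,0,0,85],[0.4,-0.9,-0.1,0,0,0,85],[0.4,-0.9,-0.1,0,0,0,85],[0.4,-0.9,-0.1,0,0,0,85],[0.4,-0.9,-0.1,0,0,0,85],[0.4,-0.9,-0.1,0,0,0,85],[0.4,-0.9,-0.1,0,0,0,85],[0.4,-0.9,-0.1,0,0,0,85]]]' >/dev/null
python3 -m crank '[[[0.4,-0.9,-0.1,0,0,0.6,85],[0.4,-0.9,-0.1,0,0,0,85],[0.4,-0.9,-0.1,0,0,0,85],[0.4,-0.9,-0.1,0,0,0,85],[0.4,-0.9,-0.1,0,0,0,85],[0.4,-0.9,-0.1,0,0,0,85],[0,0,0,0,0,0,85],[0,0,0,0,0,0,85]]]'
python3 - <<'E'
from h import *
s=sense();np.save("w2.npy",wristT(s));cv2.imwrite("pics/w2.png",capture("wrist"));print(s["joints"],s["eef_pos"],s["ee_rot"])
T=np.load("w1.npy")
ob=[("wrist",(323.5,44),T),("scene",(186.3,259.5),None),("side",(327.5,188.8),None)]
P=tri(ob);print("ring",P,[proj(n,P,t)[0]-uv for n,uv,t in ob],onz("wrist",(323.5,44),105,T))
a,b=onz("wrist",(285,83),10,T),onz("wrist",(362,83.5),10,T);print(a,b,"yaw",np.arctan2((b-a)[0],-(b-a)[1]))
E
```

```text
time_s: 4.15
eef_pos: [447.8, 208.9, 403.8]
ee_rot: [0.0, 0.994, 0.105, -0.001]
force: [0.2, -1.2, -1.2]
grip_width: 0.998
grip_force: 0.0
[ 0.199  0.193  1.157 -0.     1.793  1.559] [447.762 208.861 403.759] [ 0.     0.994  0.105 -0.001]
ring [ 549.246 -272.734   99.199] [array([-0.169,  0.231]), array([-0.117,  0.212]), array([-0.541, -0.444])] [ 548.181 -273.227  105.   ]
[ 511.326 -232.101   10.   ] [ 539.952 -328.626   10.   ] yaw 0.2883066100928627
```

View pics/w2.png

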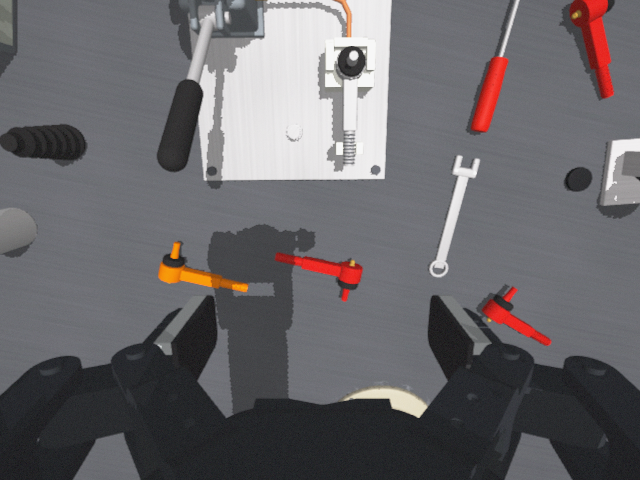

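The fixture in the wrist view: plate near corners (204,180) and (385,179), the part's stud tip (353,57), shank from (350,95) to thread end (349,163), lever grip end (174,162), nut (294,131).

```bash
python3 - <<'E'
from h import *
T=np.load("w2.npy")
print("studtip",tri([("wrist",(353,57),T),("side",(262.8,299),None)]))
for n,uv in [("thread end",(349,163)),("arm",(350,95))]: print(n,onz("wrist",uv,75,T))
# fit fixture
ob=[("wrist",(204,180),[-145,140,12]),("wrist",(385,179),[-145,-140,12]),("side",(324.8,310.6),[-145,-140,12]),("side",(326.8,404.2),[-145,140,12]),("side",(202,404),[145,140,12]),("scene",(356.7,301.9),[-145,-140,12]),("scene",(351.3,414.4),[145,-140,12]),("wrist",(353,57),[20,-80,125]),("side",(262.8,299),[20,-80,125]),("wrist",(349,163),[-105,-80,75])]
def f(p):
    r=[]
    for n,uv,P in ob:
        P=np.array(P,float)
        if abs(P[0])==145: P[0]+=p[3];P[1]+=p[4]
        r.append(proj(n,fix(p,P),T if n=="wrist" else None)[0]-uv)
    return np.array(r)
q=least_squares(lambda p:np.r_[f(p).ravel(),p[3:]*.01],[586,285,.21,0,0],loss="soft_l1").x
print(q);print(f(q))
for n,P in [("nest",[20,-80,75]),("grasp",[-40,-80,75]),("press",[-80,80,277]),("tip",[-105,80,285])]: 
    w=fix(q,P)[0];print(n,w,proj("wrist",w,T),proj("side",w),proj("scene",w))
np.save("fix.npy",q)
print("nut",onz("wrist",(294,131),20,T))
E
```

```text
studtip [611.786 208.558 124.256]
thread end [494.203 182.044  75.   ]
arm [578.205 200.378  75.   ]
[575.429 282.438   0.222  15.904   0.153]
[[-0.33   0.703]
 [-0.416 -0.501]
 [-1.043 -1.316]
 [-0.26  -1.612]
 [-1.67   0.694]
 [-0.036 -1.259]
 [-0.159 -3.214]
 [ 0.019 -1.077]
 [ 0.015 -0.095]
 [-0.063  2.76 ]]
nest [612.545 208.802  75.   ] [[349.723  65.047]] [[264.201 312.24 ]] [[384.262 334.961]]
grasp [554.017 195.597  75.   ] [[349.332 115.18 ]] [[288.387 311.843]] [[384.221 312.811]]
press [479.784 342.87  277.   ] [[166.52  152.867]] [[302.411 307.8  ]] [[475.354 230.938]]
tip [455.397 337.368 285.   ] [[166.324 185.611]] [[314.441 305.072]] [[474.432 219.466]]
nut [520.034 267.127  20.   ]
```

```bash
python3 -m crank '[[[0.3,-0.6,0.3,0,0,0,0],[0.3,-0.6,0.3,0,0,0,0],[0.3,-0.6,0.3,0,0,0,0],[0.3,-0.6,0.3,0,0,0,0],[0.3,-0.6,0.4,0,0,0,0],[0.3,-0.6,0.4,0,0,0,0],[0.3,-0.6,0.6,0,0,0,0],[0.3,-0.6,0.5,0,0,0,0]]]' 40
python3 -m crank '[[[0,0,0.4,0,0,0,0],[0,0,0.4,0,0,0,0],[0,0,0.4,0,0,0,0],[0,0,0.4,0,0,0,0],[0,0,0.4,0,0,0,0],[0,0,0,0,0,0,0],[0,0,0,0,0,0,0],[0,0,0,0,0,0,0]]]'
python3 - <<'E'
from h import *
s=sense();np.save("w3.npy",wristT(s));cv2.imwrite("pics/w3.png",np.hstack([cv2.resize(capture("side")[260:420,180:380],(500,400)),cv2.resize(capture("wrist")[120:360,220:400],(300,400))]));print(s["joints"],s["eef_pos"],s["ee_rot"])
E
```

```text
time_s: 5.0
eef_pos: [481.3, 340.9, 325.4]
ee_rot: [0.0, 0.994, 0.105, -0.0]
force: [-0.3, -0.4, 0.6]
grip_width: -0.002
grip_force: 0.0
time_s: 5.8
eef_pos: [481.4, 339.4, 277.5]
ee_rot: [-0.0, 0.994, 0.105, 0.001]
force: [0.4, -0.5, -0.4]
grip_width: -0.003
grip_force: 0.0
[ 0.415  0.424  1.166 -0.     1.55   1.775] [481.396 339.443 277.512] [-0.     0.994  0.105  0.001]
```

View pics/w3.png

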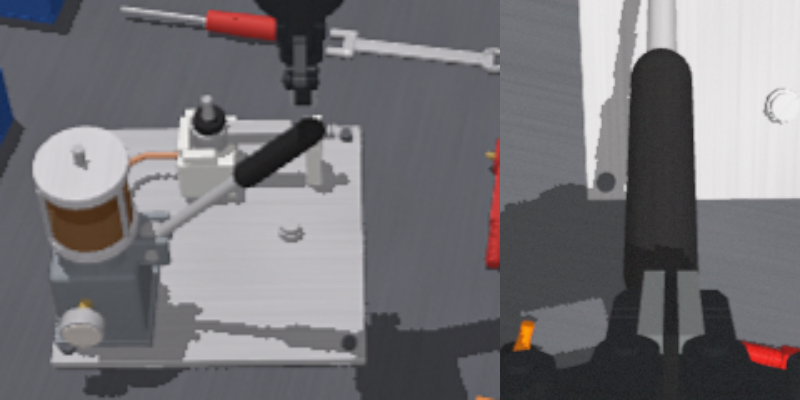

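Wrist view: the closed fingers are centred over the end of the black grip. Pressing down.

```bash
python3 -m crank '[[[0.3,0,0.8,0,0,0,0],[0,0,0.9,0,0,0,0],[0,0,0.9,0,0,0,0],[0,0,0.9,0,0,0,0],[0,0,0.9,0,0,0,0],[0,0,0.8,0,0,0,0],[0,0,0.6,0,0,0,0],[0,0,0.2,0,0,0,0]]]'
python3 -m crank '[[[0,0,0.1,0,0,0,0],[0,0,0.1,0,0,0,0],[0,0,0,0,0,0,0],[0,0,0,0,0,0,0],[0,0,0,0,0,0,0],[0,0,0,0,0,0,0],[0,0,0,0,0,0,0],[0,0,0,0,0,0,0]]]'
python3 - <<'E'
from h import *
s=sense();print(s["force"],s["eef_pos"],s["wrist_torque"]);cv2.imwrite("pics/w4.png",np.hstack([cv2.resize(capture("side")[260:420,180:380],(500,400)),cv2.resize(capture("scene")[180:440,340:535],(300,400))]))
E
```

```text
time_s: 6.7
eef_pos: [488.1, 341.3, 127.2]
ee_rot: [-0.0, 0.994, 0.105, -0.0]
force: [-5.0, -0.4, 10.9]
grip_width: 0.001
grip_force: 5.3
time_s: 7.5
eef_pos: [488.2, 341.4, 123.6]
ee_rot: [-0.0, 0.994, 0.106, 0.0]
force: [-6.2, -1.0, 10.9]
grip_width: 0.002
grip_force: 5.3
[-6.228 -0.953 10.942] [488.184 341.366 123.618] [-0.268  1.267  0.01 ]
```

View pics/w4.png

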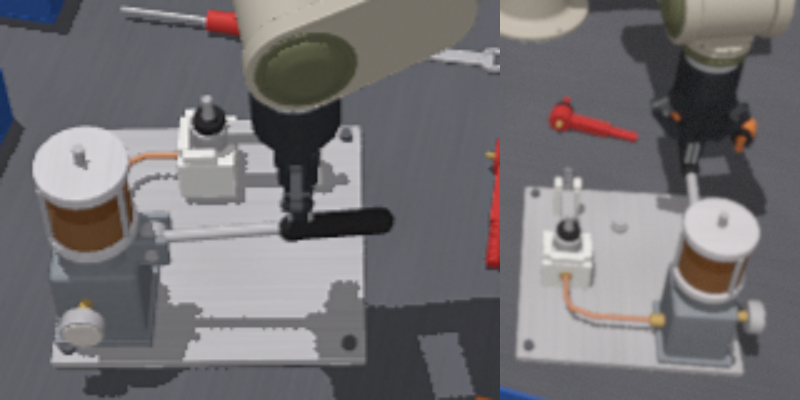

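The lever is nearly level with the fingers on the inner half of the grip, and force 10.9 N means it is not yet at the stop. I press on in small steps.

```bash
python3 -m crank '[[[0,0,0.1,0,0,0,0],[0,0,0.1,0,0,0,0],[0,0,0,0,0,0,0],[0,0,0,0,0,0,0],[0,0,0,0,0,0,0],[0,0,0,0,0,0,0],[0,0,0,0,0,0,0],[0,0,0,0,0,0,0]]]'

```

```text
time_s: 8.4
eef_pos: [487.8, 341.3, 118.5]
ee_rot: [-0.0, 0.994, 0.106, -0.0]
force: [-8.0, -3.1, 11.1]
grip_width: -0.002
grip_force: 5.5
```

```bash
python3 -m crank '[[[0,0,0.1,0,0,0,0],[0,0,0.1,0,0,0,0],[0,0,0,0,0,0,0],[0,0,0,0,0,0,0],[0,0,0,0,0,0,0],[0,0,0,0,0,0,0],[0,0,0,0,0,0,0],[0,0,0,0,0,0,0]]]'

```

```text
time_s: 9.2
eef_pos: [487.9, 341.3, 113.5]
ee_rot: [-0.0, 0.994, 0.106, -0.0]
force: [-7.8, -2.7, 11.8]
grip_width: 0.002
grip_force: 5.7
```

```bash
python3 - <<'E'
from h import *
w=capture("wrist");s=capture("side")
cv2.imwrite("pics/w5.png",np.hstack([cv2.resize(s[300:400,220:360],(420,300)),cv2.resize(w[150:390,180:450],(338,300))]))
E
```

```text
(no output)
```

View pics/w5.png

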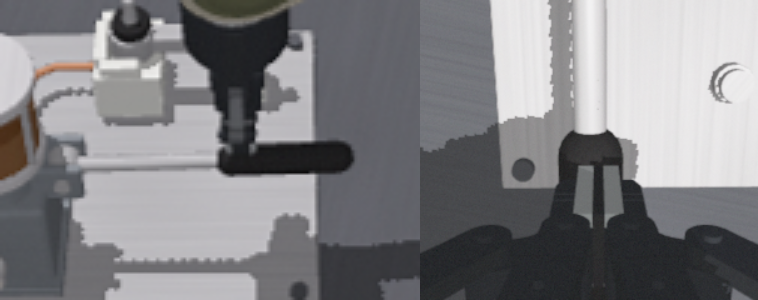

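```bash
python3 - <<'E'
from h import *
q=np.load("fix.npy")
for a in (.7,.75,.79,.83,.87):
    e=np.pi/4-a
    P=[[60-r*np.cos(e),80,120+r*np.sin(e)] for r in (113,217)]
    p=proj("side",fix(q,P));print(a,p.ravel(),(p-[220,300]).ravel()*3)
print((fix([0,0,-q[2]],np.array([[487.9-q[0],341.3-q[1],0]]))))
E
```

```text
0.7 [291.758 350.957 338.165 347.782] [215.274 152.87  354.494 143.345]
0.75 [292.001 352.472 338.382 350.713] [216.004 157.415 355.145 152.14 ]
0.79 [292.105 353.681 338.38  353.043] [216.315 161.043 355.14  159.129]
0.83 [292.128 354.886 338.224 355.354] [216.383 164.659 354.673 166.063]
0.87 [292.07  356.085 337.917 357.645] [216.211 168.256 353.751 172.934]
[[-72.429  76.682   0.   ]]
```

Measured against the projected lever, it stands near 0.77 rad. It needs about 10 mm more.

```bash
python3 -m crank '[[[-0.2,0,0.1,0,0,0,0],[-0.2,0,0.1,0,0,0,0],[0,0,0.1,0,0,0,0],[0,0,0,0,0,0,0],[0,0,0,0,0,0,0],[0,0,0,0,0,0,0],[0,0,0,0,0,0,0],[0,0,0,0,0,0,0]]]'

```

```text
time_s: 10.1
eef_pos: [481.0, 339.7, 107.1]
ee_rot: [-0.001, 0.994, 0.105, 0.003]
force: [2.4, 0.8, 10.4]
grip_width: -0.004
grip_force: 5.4
```

```bash
python3 -m crank '[[[0,0,0.1,0,0,0,0],[0,0,0.1,0,0,0,0],[0,0,0,0,0,0,0],[0,0,0,0,0,0,0],[0,0,0,0,0,0,0],[0,0,0,0,0,0,0],[0,0,0,0,0,0,0],[0,0,0,0,0,0,0]]]'

```

```text
time_s: 10.9
eef_pos: [480.7, 339.7, 102.0]
ee_rot: [-0.001, 0.994, 0.105, 0.003]
force: [1.4, 0.7, 12.5]
grip_width: -0.001
grip_force: 5.7
```

```bash
cat >>h.py <<'E'
def lever():
    g=capture("side").max(2);m=(g[335:375,312:336]<45)
    ys,xs=np.nonzero(m);r=[round(float((335+np.nonzero(m[:,c])[0]).mean()),1) if m[:,c].any() else None for c in (4,10,16,20)]
    return r
def levpred():
    q=np.load("fix.npy")
    for a in (.75,.79,.83,.87):
        e=np.pi/4-a;P=fix(q,[[60-r*np.cos(e),80,120+r*np.sin(e)] for r in np.linspace(130,215,50)])
        p=proj("side",P);print(a,np.interp([316,322,328,332],p[:,0],p[:,1]))
E
python3 - <<'E'
from h import *
levpred();print(lever())
g=capture("side").max(2);print(g[340:368,322],g[340:368,330])
E
```

```text
0.75 [351.562 351.334 351.107 350.955]
0.79 [353.352 353.269 353.186 353.131]
0.83 [355.129 355.19  355.251 355.291]
0.87 [356.899 357.103 357.307 357.443]
[356.0, 356.5, 356.5, 356.5]
[189 187 189 189 189 190 188 187 185 188 197 112  31  27  29  28  31  30
  29  30  23  11 192 192 190 189 191 191] [103 103 104 103 104 105 106 105 104 104 107  59  27  27  30  26  29  29
  31  30  27  21 106 109 106 105 106 106]
```

```bash
python3 -m crank '[[[0,0,0.1,0,0,0,0],[0,0,0.1,0,0,0,0],[0,0,0,0,0,0,0],[0,0,0,0,0,0,0],[0,0,0,0,0,0,0],[0,0,0,0,0,0,0],[0,0,0,0,0,0,0],[0,0,0,0,0,0,0]]]'
python3 -c "
from h import *
print(lever())"

```

```text
time_s: 11.8
eef_pos: [480.8, 339.8, 98.0]
ee_rot: [-0.001, 0.994, 0.105, 0.003]
force: [-1.3, -0.9, 18.7]
grip_width: 0.0
grip_force: 9.4
[357.5, 358.0, 357.5, 358.0]
```

Force jumped to 18.7 N and the lever line stands at the 0.87 prediction, so it is at the stop (TCP z≈98). Now releasing and doing the next strokes.

```bash
python3 -m crank '[[[0,0,-0.8,0,0,0,0],[0,0,-1,0,0,0,0],[0,0,-1,0,0,0,0],[0,0,-1,0,0,0,0],[0,0,-1,0,0,0,0],[0,0,-1,0,0,0,0],[0,0,-1,0,0,0,0],[0,0,-1,0,0,0,0]]]'
python3 -m crank '[[[0,0,0,0,0,0,0],[0,0,0,0,0,0,0],[0,0,0,0,0,0,0],[0,0,0,0,0,0,0],[0,0,1,0,0,0,0],[0,0,1,0,0,0,0],[0,0,1,0,0,0,0],[0,0,1,0,0,0,0]]]'
python3 -m crank '[[[0,0,1,0,0,0,0],[0,0,1,0,0,0,0],[0,0,0.8,0,0,0,0],[0,0,0.6,0,0,0,0],[0,0,0.4,0,0,0,0],[0,0,0,0,0,0,0],[0,0,0,0,0,0,0],[0,0,0,0,0,0,0]]]'
python3 -c "
from h import *
print(lever())"
```

```text
time_s: 12.65
eef_pos: [478.8, 338.9, 290.9]
ee_rot: [-0.0, 0.994, 0.105, 0.0]
force: [0.1, -0.7, -0.6]
grip_width: -0.001
grip_force: 0.0
time_s: 13.45
eef_pos: [478.9, 339.1, 189.2]
ee_rot: [-0.0, 0.994, 0.105, 0.001]
force: [-1.4, 1.0, 8.6]
grip_width: -0.001
grip_force: 3.5
time_s: 14.25
eef_pos: [477.4, 339.0, 97.2]
ee_rot: [0.0, 0.994, 0.106, -0.001]
force: [-16.5, -5.7, 29.6]
grip_width: -0.003
grip_force: 15.5
[358.0, 358.0, 358.5, 358.5]
```

Second stroke is on the stop (29.6 N). Same again for the third, ending a little higher.

```bash
python3 -m crank '[[[0,0,-0.8,0,0,0,0],[0,0,-1,0,0,0,0],[0,0,-1,0,0,0,0],[0,0,-1,0,0,0,0],[0,0,-1,0,0,0,0],[0,0,-1,0,0,0,0],[0,0,-1,0,0,0,0],[0,0,-1,0,0,0,0]]]'
python3 -m crank '[[[0,0,0,0,0,0,0],[0,0,0,0,0,0,0],[0,0,0,0,0,0,0],[0,0,0,0,0,0,0],[0,0,1,0,0,0,0],[0,0,1,0,0,0,0],[0,0,1,0,0,0,0],[0,0,1,0,0,0,0]]]'
python3 -m crank '[[[0,0,1,0,0,0,0],[0,0,1,0,0,0,0],[0,0,0.8,0,0,0,0],[0,0,0.6,0,0,0,0],[0,0,0.4,0,0,0,0],[0,0,0,0,0,0,0],[0,0,0,0,0,0,0],[0,0,0,0,0,0,0]]]'
python3 -c "
from h import *
print(lever())"
python3 -m crank '[[[0,0,-0.8,0,0,0,0],[0,0,-1,0,0,0,0],[0,0,-1,0,0,0,0],[0,0,-1,0,0,0,0],[0,0,-1,0,0,0,0],[0,0,-1,0,0,0,0],[0,0,-1,0,0,0,0],[0,0,-1,0,0,0,0]]]'

```

```text
time_s: 15.1
eef_pos: [478.5, 338.8, 289.9]
ee_rot: [0.0, 0.994, 0.105, -0.0]
force: [0.7, 0.4, -0.6]
grip_width: 0.002
grip_force: 0.0
time_s: 15.9
eef_pos: [478.9, 339.1, 189.1]
ee_rot: [-0.0, 0.994, 0.105, 0.001]
force: [-1.0, 0.4, 7.5]
grip_width: -0.002
grip_force: 3.5
time_s: 16.7
eef_pos: [477.5, 339.0, 97.2]
ee_rot: [0.0, 0.994, 0.106, -0.001]
force: [-17.0, -5.8, 29.1]
grip_width: -0.0
grip_force: 15.4
[358.0, 358.0, 358.5, 358.5]
time_s: 17.55
eef_pos: [478.5, 338.8, 289.8]
ee_rot: [0.0, 0.994, 0.105, -0.0]
force: [-0.1, 0.3, -0.1]
grip_width: 0.0
grip_force: 0.0
```

```bash
python3 - <<'E'
from h import *
T=C["wrist"]["T_tool_cam"]
for z in (0,-10,-20,-30): print(z,proj("wrist",[[11,0,z],[0,0,z],[-11,0,z]],T).ravel())
s=sense();
p=s["eef_pos"];print([ (z,proj("side",p+[0,0,z])[0],proj("scene",p+[0,0,z])[0]) for z in (0,20)])
w=capture("wrist");d=capture("side")
cv2.imwrite("pics/w6.png",np.hstack([cv2.resize(w[240:390,220:420],(400,300)),cv2.resize(d[260:335,250:350],(400,300),interpolation=cv2.INTER_CUBIC)]))
E
```

```text
0 [323.191 262.141 323.194 283.075 323.196 303.333]
-10 [323.246 269.152 323.248 291.163 323.25  312.425]
-20 [323.308 277.03  323.309 300.236 323.31  322.602]
-30 [323.379 285.95  323.378 310.482 323.377 334.072]
[(0, array([303.288, 302.349]), array([474.406, 224.933])), (20, array([303.058, 295.895]), array([476.282, 216.625]))]
```

View pics/w6.png

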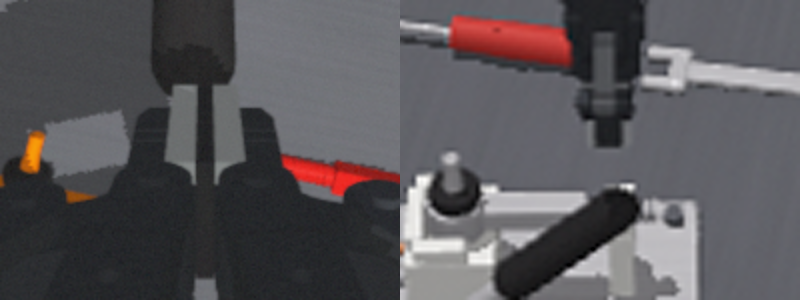

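Both views show the shut fingertips ending about 20 mm behind the nominal TCP (side tip at row 296.7, projected TCP at 302.3). The stop height of 98 mm against an expected 120 agrees, so I grasp with TCP z ≈ 36.

```bash
python3 -m crank '[[[0.2,0.8,0,0,0,0,0],[0.2,0.8,0,0,0,0,0],[0.2,0.8,0,0,0,0,20],[0.2,0.8,0,0,0,0,50],[0.2,0.8,0,0,0,0,85],[0.2,0.8,0.5,0,0,0,85],[0.2,0.8,0.5,0,0,0,85],[0.3,0.6,0.5,0,0,0,85]]]'
python3 -m crank '[[[0,0,0.8,0,0,0,85],[0,0,0.8,0,0,0,85],[0,0,0.8,0,0,0,85],[0,0,0.8,0,0,0,85],[0,0,0.8,0,0,0,85],[0,0,0.5,0,0,0,85],[0,0,0.5,0,0,0,85],[0,0,0,0,0,0,85]]]'
python3 - <<'E'
from h import *
s=sense();np.save("w7.npy",wristT(s));w=capture("wrist");cv2.imwrite("pics/w7.png",w)
T=wristT(s)
for n,P in [("stud",[611.8,208.6,124]),("thr",[494.2,182,75]),("armfar",[578.2,200.4,84])]: print(n,proj("wrist",P,T))
print(s["eef_pos"],s["joints"])
for r in (40,100,150,200,250): 
    g=w[r,200:440].astype(int).max(1);d=np.diff(g);print(r,[(200+i,int(d[i])) for i in np.nonzero(abs(d)>40)[0]])
E
```

```text
time_s: 18.45
eef_pos: [552.8, 195.1, 250.2]
ee_rot: [0.0, 0.994, 0.105, -0.001]
force: [0.6, -0.8, -0.3]
grip_width: 0.991
grip_force: 0.0
time_s: 19.25
eef_pos: [552.1, 196.1, 125.2]
ee_rot: [0.0, 0.994, 0.105, -0.001]
force: [-0.0, 0.1, 0.5]
grip_width: 0.992
grip_force: 0.0
stud [[323.883 157.442]]
thr [[325.537 336.506]]
armfar [[325.237 214.558]]
[552.123 196.146 125.206] [0.142 0.521 1.419 0.    1.205 1.501]
40 [(np.int64(298), -41), (np.int64(312), 50), (np.int64(316), -47), (np.int64(408), -60)]
100 [(np.int64(405), -58)]
150 [(np.int64(268), -59), (np.int64(270), 75), (np.int64(271), 43), (np.int64(287), -47), (np.int64(288), -61), (np.int64(292), -75), (np.int64(293), -54), (np.int64(313), 64), (np.int64(314), 64), (np.int64(334), -68), (np.int64(335), -48), (np.int64(336), -43), (np.int64(354), 41), (np.int64(355), 78), (np.int64(357), -57), (np.int64(359), 61), (np.int64(360), 56), (np.int64(401), -44), (np.int64(402), -55)]
200 [(np.int64(296), -66), (np.int64(400), -46)]
250 [(np.int64(233), -62), (np.int64(236), 52), (np.int64(238), -66), (np.int64(292), 45), (np.int64(298), -66), (np.int64(310), 41), (np.int64(341), -46), (np.int64(349), 42), (np.int64(396), -43), (np.int64(397), -58)]
```

The stud is at column 324.5 as predicted, so the fingers are centred. Down and close.

```bash
python3 -m crank '[[[0,0,0.7,0,0,0,85],[0,0,0.7,0,0,0,85],[0,0,0.7,0,0,0,85],[0,0,0.7,0,0,0,85],[0,0,0.5,0,0,0,85],[0,0,0.3,0,0,0,85],[0,0,0,0,0,0,85],[0,0,0,0,0,0,85]]]'
python3 -m crank '[[[0,0,0,0,0,0,10],[0,0,0,0,0,0,10],[0,0,0,0,0,0,10],[0,0,0,0,0,0,10],[0,0,0,0,0,0,10],[0,0,0,0,0,0,10],[0,0,0,0,0,0,10],[0,0,0,0,0,0,10]]]' 80
```

```text
time_s: 20.1
eef_pos: [553.3, 196.3, 37.6]
ee_rot: [-0.0, 0.994, 0.105, 0.001]
force: [0.2, -0.2, 0.2]
grip_width: 0.995
grip_force: 0.0
time_s: 20.9
eef_pos: [552.9, 196.1, 37.3]
ee_rot: [0.0, 0.994, 0.105, 0.0]
force: [-1.1, -1.5, 5.7]
grip_width: 0.195
grip_force: 78.5
```

Gripped (78 N, width ≈17 mm). Lifting straight up.

```bash
python3 -m crank '[[[0,0,-0.3,0,0,0,10],[0,0,-0.7,0,0,0,10],[0,0,-1,0,0,0,10],[0,0,-1,0,0,0,10],[0,0,-1,0,0,0,10],[0,0,-1,0,0,0,10],[0,0,-1,0,0,0,10],[0,0,-1,0,0,0,10]]]'
python3 -m crank '[[[0,0,-1,0,0,0,10],[-0.1,0.5,-1,0,0,0,10],[-0.2,0.9,0,0,0,0,10],[-0.2,0.9,0,0,0,0,10],[-0.2,0.9,0,0,0,0,10],[-0.2,0.9,0,0,0,0,10],[-0.2,0.9,0,0,0,0,10],[-0.2,0.9,0,0,0,0,10]]]'
python3 -m crank '[[[-0.3,0.9,0,0,0,0,10],[-0.3,0.9,0,0,0,0,10],[-0.3,0.9,0,0,0,0,10],[-0.3,0.9,0,0,0,0,10],[-0.3,0.9,0,0,0,0,10],[-0.3,0.9,0,0,0,0,10],[-0.3,0.9,0,0,0,0,10],[-0.3,0.9,0,0,0,0,10]]]'
```

```text
time_s: 21.7
eef_pos: [552.1, 196.4, 212.3]
ee_rot: [-0.0, 0.994, 0.105, -0.001]
force: [0.6, 0.2, -5.1]
grip_width: 0.19
grip_force: 78.2
time_s: 22.5
eef_pos: [551.3, 44.5, 261.2]
ee_rot: [-0.0, 0.994, 0.105, -0.001]
force: [-0.3, -0.1, -4.1]
grip_width: 0.195
grip_force: 78.4
time_s: 23.3
eef_pos: [530.4, -143.9, 261.3]
ee_rot: [-0.001, 0.994, 0.105, -0.001]
force: [0.3, 0.6, -4.4]
grip_width: 0.193
grip_force: 78.4
```

```bash
python3 -m crank '[[[-0.3,0.9,0,0,0,0,10],[-0.3,0.9,0,0,0,0,10],[-0.3,0.9,0,0,0,0,10],[-0.3,0.9,0,0,0,0,10],[-0.3,0.9,0,0,0,0,10],[-0.3,0.9,0,0,0,0,10],[-0.2,0.9,0,0,0,0,10],[-0.1,0.6,0,0,0,0,10]]]'
python3 -m crank '[[[0,0,0,0,0,-0.6,10],[0,0,0,0,0,-1,10],[0,0,0,0,0,-1,10],[0,0,0,0,0,-1,10],[0,0,0,0,0,-1,10],[0,0,0,0,0,-1,10],[0,0,0,0,0,-1,10],[0,0,0,0,0,-1,10]]]'
python3 -m crank '[[[0,0,0,0,0,-1,10],[0,0,0,0,0,-1,10],[0,0,0,0,0,-1,10],[0,0,0,0,0,-1,10],[0,0,0,0,0,0,10],[0,0,0,0,0,0,10],[0,0,0,0,0,0,10],[0,0,0,0,0,0,10]]]'
cat >>h.py <<'E'
PSI=.288;RING=np.array([548.3,-273.2,103.])
def target(psi=PSI):
    c,s=np.cos(psi),np.sin(psi);cz=np.array([-.5*c,-.5*s,.75**.5]);cy=np.array([-s,c,0])
    Rt=np.c_[cy,np.cross(-cz,cy),-cz];ball=RING+142*cz
    return ball-Rt@[60.6,0.2,-37.7],Rt,cz,cy
def todo():
    s=sense();P,Rt,_,_=target();R0=Rq(s["ee_rot"]).as_matrix()
    print("joints",s["joints"],"pos",s["eef_pos"],"tgt",P)
    print("shift units tool",R0.T@(P-s["eef_pos"])/25,"turn units",np.degrees(R.from_matrix(R0.T@Rt).as_rotvec())/8)
E
python3 -c "
from h import *
todo()"
```

```text
time_s: 24.1
eef_pos: [515.1, -324.1, 261.0]
ee_rot: [-0.001, 0.994, 0.105, -0.001]
force: [0.3, 0.2, -5.3]
grip_width: 0.196
grip_force: 78.4
time_s: 24.9
eef_pos: [515.6, -322.6, 261.2]
ee_rot: [-0.001, 0.803, 0.596, -0.0]
force: [-0.0, 0.6, -4.4]
grip_width: 0.193
grip_force: 78.6
time_s: 25.7
eef_pos: [515.7, -323.0, 261.8]
ee_rot: [-0.0, 0.61, 0.792, 0.0]
force: [-0.2, -1.0, -4.9]
grip_width: 0.198
grip_force: 78.5
joints [-0.752  0.477  1.128  0.     1.538 -1.01 ] pos [ 515.696 -322.993  261.799] tgt [ 515.344 -346.166  193.226]
shift units tool [-0.893 -0.25   2.743] turn units [-3.75   0.054 -0.209]
```

```bash
python3 -m crank '[[[-0.2,0,0,-0.8,0,-0.1,10],[-0.2,0,0,-0.8,0,-0.1,10],[-0.2,0,0,-0.8,0,0,10],[-0.2,0,0,-0.8,0,0,10],[-0.1,0,0,-0.6,0,0,10],[0,0,0,0,0,0,10],[0,0,0,0,0,0,10],[0,0,0,0,0,0,10]]]'
python3 -c "
from h import *
todo()"
```

```text
time_s: 26.5
eef_pos: [522.4, -344.3, 262.4]
ee_rot: [0.158, 0.577, 0.774, 0.208]
force: [-0.3, -0.9, -4.5]
grip_width: 0.194
grip_force: 78.9
joints [-0.994  0.348  1.41   0.532  1.261 -1.418] pos [ 522.378 -344.337  262.368] tgt [ 515.344 -346.166  193.226]
shift units tool [ 0.02  -1.647  2.241] turn units [0.039 0.022 0.016]
```

```bash
python3 -m crank '[[[0,-0.3,0.4,0,0,0,10],[0,-0.3,0.4,0,0,0,10],[0,-0.3,0.4,0,0,0,10],[0,-0.3,0.4,0,0,0,10],[0,-0.3,0.4,0,0,0,10],[0,-0.1,0.2,0,0,0,10],[0,0,0,0,0,0,10],[0,0,0,0,0,0,10]]]'
python3 - <<'E'
from h import *
todo()
P,Rt,cz,cy=target()
s=capture("side");c=capture("scene")
for n,im in(("side",s),("scene",c)):
    for X,col in[(RING,(0,0,255)),(RING+120*cz,(0,255,0)),(RING+192*cz,(255,0,0)),(RING+142*cz-125*cy,(255,255,0)),(RING+142*cz,(255,0,255))]:
        p=proj(n,X)[0];print(n,p);cv2.circle(im,tuple(int(round(v)) for v in p),1,col,-1)
cv2.imwrite("pics/fin.png",np.hstack([cv2.resize(s[90:240,240:390],(400,400),interpolation=cv2.INTER_NEAREST),cv2.resize(c[170:320,130:280],(400,400),interpolation=cv2.INTER_NEAREST)]))
E
```

```text
time_s: 27.3
eef_pos: [515.8, -347.0, 194.7]
ee_rot: [0.158, 0.577, 0.773, 0.209]
force: [0.4, 0.4, -4.2]
grip_width: 0.198
grip_force: 78.9
joints [-1.008  0.396  1.523  0.568  1.13  -1.52 ] pos [ 515.751 -346.956  194.658] tgt [ 515.344 -346.166  193.226]
shift units tool [ 0.035 -0.035  0.046] turn units [0.052 0.025 0.011]
side [327.305 187.296]
side [348.302 157.542]
side [361.704 138.549]
side [347.237 127.462]
side [352.33  151.834]
scene [185.9   258.196]
scene [183.035 206.35 ]
scene [181.26  174.231]
scene [127.491 196.638]
scene [182.497 196.618]
```

View pics/fin.png

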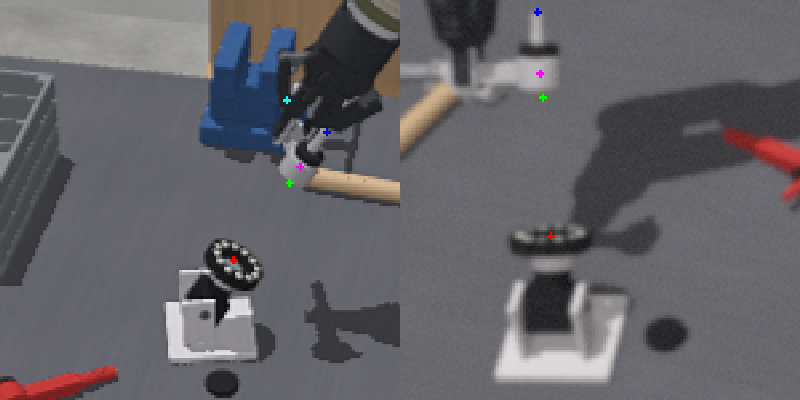

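The overlay fits in both views. The ball sits on the magenta mark, the stud tip on blue, and the nipple end on the green focus point above the ring. The part is held free in the air. Settle and hand in.

```bash
python3 -m crank '[[[0,0,0,0,0,0,10],[0,0,0,0,0,0,10],[0,0,0,0,0,0,10],[0,0,0,0,0,0,10],[0,0,0,0,0,0,10],[0,0,0,0,0,0,10],[0,0,0,0,0,0,10],[0,0,0,0,0,0,10]]]'
python3 -c "
from rig import *
print(finish_job())"
```

```text
time_s: 28.2
eef_pos: [515.6, -346.8, 194.2]
ee_rot: [0.158, 0.577, 0.773, 0.209]
force: [-0.1, -0.0, -5.0]
grip_width: 0.197
grip_force: 78.9
the job is handed in; nothing more can be done
None
```

I gave the pump three full strokes, and the tie-rod end is now held at the camera's focus with the nipple facing the lens; I handed the job in at 28.2 s, and no verdict came back.

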